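# Shut down the holding cabinet and prop its vent wide open

### The arm

A 6-joint arm with a two-finger parallel gripper is mounted at the origin on the work surface. World frame = base frame: x ahead of the robot, y to its left, z up, the work surface at z = 0. Lengths are in m, angles in rad, forces in N, time in s.
With the tool pointing down it reaches from about 0.35 to 0.775 m from the base axis. Payload 7.3 kg.
Tool frame: the origin (TCP) lies between the finger pads; the fingertips stand 14 mm ahead of it and the grasp point (between the pads) lies 5 mm behind it; z points along the fingers, y is the direction in which the jaws open and shut (so a half turn about z gives the same grasp; the last joint's range is limited). The gripper opens to 92 mm and grips with 3 to 60 N. Pads are 19 mm wide; open, the fingers measure 130 mm over their backs; the gripper's body (75 mm by 190 mm) begins 47 mm behind the grasp point.
Start: joints at [-1.272, 0.342, 1.524, -0, 1.275, -0.146], TCP at [0.226, -0.474, 0.241] pointing down, gripper open.
Joint ranges: [-2.53, 2.53], [-0.77, 2.02], [0.04, 2.7], [-1, 4.14], [0.28, 2.66], [-3.11, 3.11]. Speed limits (rad/s): [2.57, 2.57, 3.14, 3.14, 3.14, 3.14].

### API

Orientations are given as [roll, pitch, yaw] about the fixed x, y, z axes, in that order (R = Rz(yaw) Ry(pitch) Rx(roll)).
In Python, from cell import robot gives the robot as it stands.
- The arm moves only by the shell command python3 -m creep 'ROWS' [FORCE]. ROWS is JSON, a list that holds one entry, the list of rows, each a list of 7 numbers: the shift along the tool's x, y, z in cm, then the turn, a rotation vector about the tool's x, y, z in degrees, then the gripper command: -1 is shut, 1 is fully open, values between are in proportion. In form: [[[tx, ty, tz, wx, wy, wz, gripper], ...]]. A call has 1 to 8 rows; each row is the pose to reach, as a shift and turn from the pose measured when the call began, along the tool's axes at that moment; what a row does not reach only later rows make up. A row lasts 1/10 s, in which the tool goes at most 50 mm and 8.59 degrees, less where a joint would pass 70% of its speed; a pose out of reach is approached as far as the arm can. A call with a gripper value outside its range is refused whole. The fingers move at their own pace and stop on an object; FORCE is the grip in N (left out, the last holds). Time passes only in rows, so rows that repeat a pose let the fingers close. It gives the time, the measured TCP pose, the force and the opening at its end, in the units of the state.
- robot.observe(): the state, without advancing time (a new reading comes with each control period).
- robot.read_camera(name): name is "scene" or "top" or "wrist"; returns the picture (384x512x3 uint8, red, green, blue); there is no depth.
- robot.camera_params(name): a dict with "camera_matrix" (3x3 intrinsics, pixels), "R" (3x3) and "t" (3): a world point X has camera coordinates R X + t. Camera axes: x right, y down, z forward; pixel columns grow to the right and rows downward; lengths in m; the calibration is good to about 2 mm. A picture is of the moment at which its call begins: read the wrist's pose just before it. camera_params takes no time and is no camera call; for the wrist camera it gives the pose at the moment of the call.
- robot.hand_in(): hands the job in, once; it reports no verdict.
Trained networks look in the newest picture that a camera, given by its name, has taken for a name from the list of things; names that differ only in an ending like _2 or _b are one class to them, and where a whole thing is asked for, a point or a joint stands for the part that bears it (a point fixed in the world has none). Each returns a list of dicts, best first, with "score" (0 to 1); they miss things now and then, are a little off and sometimes report something else, mostly with a low value. They report only what shows in the picture. A call takes as long as a camera call. They do not tell look-alikes from the thing itself.
- robot.look_for(camera, label): "centre" ([x, y, z] in m, in the coordinates of the camera as it stood for that picture, good to about 4 mm: the middle of the surface that is visible of it).
- robot.masks_of(camera, label): "mask" (384x512 bool, what is visible of it).
The state is a dict: "time": time; "qpos": joint angles; "qvel": joint speeds; "joint_efforts": joint torques, N m; "tool_pos": TCP position; "tool_rot": TCP orientation; "contact_force": force on the tool from outside, world axes, zero at the start; "torque": the same for the moment, N m; "opening": finger opening in m.
Only numpy, scipy, OpenCV 4.12 (cv2) and the standard library are available. Lean on these libraries where they do the work, as an engineer would, in place of code of your own. Each camera call takes 0.05 s, during which the arm holds its last target.

### The job

Service is over: turn the heat control's knob fully anticlockwise to off. Then lift the vent stay off its pin, swing the vent door open with it and drop the far hole (the one nearest the ball) over the pin; lower the stay gently onto the cabinet, do not let it fall, and let go. Do not knock or push aside the tub beside the cabinet or the shaker on it.

Things in the scene. Friction and masses are not known exactly. Their poses are not given: they have to be found in the camera images.
- cabinet: Low stainless holding cabinet, 240 deep (x) by 280 wide (y) by 130 high, fixed. Origin at the centre of its underside, z up; its front (the vent side, towards the robot) faces its own -x. The vent door is a steel flap on the front face with an upright hinge at (-126, +110) mm in this frame; it is 212 wide, reaches 122 high, and its free end swings out towards -x. On the flat roof stands the pin at (-46, -70) mm.
- pin_tip (a point): Top of the fixed upright steel pin on the cabinet roof: 10 mm diameter with a round tip, 22 mm above the roof (152 mm above the table).
- vent_door (a joint): Vent door angle: 0 shut (start), grows as the free end swings out, stop at 0.7 rad. Light friction (about 0.2 N at the stay). It stands at about 0.20 rad with the middle hole on the pin and 0.39 rad with the far hole on the pin.
- stay (a joint): Pitch of the stay: 0 level (rests on its stop, underside 6 mm above the roof), grows as the ball end is lifted, to 1.1 rad. It falls back by its own weight (0.14 kg). It must be lifted about 0.2 rad to clear the pin at the near hole. The stay's pivot is at the door's top edge, 180 mm from the door's hinge (with the door shut at (-126, -70) mm in the cabinet's frame), its axis 139 mm above the table; there the stay also swivels freely about the vertical.
- stay_ball (a point): Centre of the 28 mm black ball grip near the end of the stay, 190 mm from the stay's pivot, 30 mm above the middle of the bar's thickness, on a thin 8 mm stem. x points along the stay, from the pivot to the ball; z is up with the stay level. The stay is a flat dark steel bar 215 long, 34 wide, 6 thick, with three 17 mm holes.
- hole_near (a point): Centre of the hole nearest the stay's pivot, 80 mm from it; at the start it is over the pin (door shut).
- hole_middle (a point): Centre of the middle hole, 115 mm from the pivot.
- hole_far (a point): Centre of the far hole, 150 mm from the pivot and 40 mm short of the ball: the one to end over the pin.
- heat (a joint): Heat knob: 0 is off, the anticlockwise end stop; the value grows clockwise seen from above, to 2.4 rad. Starts between 0.7 and 1.4. It stays where it is left (friction 0.04 N m).
- heat_grip (a point): On the knob's upright axis, 127 mm above the table, at the middle of the grip bar: a black bar 57 long (this point's x), 14 wide (y), 32 high, on a 60 mm disc, on top of a grey box 110 x 110 x 90 high, which stands to the left or the right of the cabinet. A white line on the bar's top marks its -x half.
- tub: Bystander: white open plastic tub, 110 x 110 x 85 high, on the other side of the cabinet from the heat control. Origin under its centre.
- shaker: Bystander: steel shaker, 44 diameter, 65 high, standing on the cabinet roof near its left (+y) rear. Origin under its centre.
Things that resemble listed ones, but are neither listed nor needed, are in the scene too. What is shaped like the part that bears heat but red or turquoise is not meant.

How it is judged:
By the outcome, as a careful person would: the job done as asked, in the order asked, and still so for the second after the job is handed in, with the robot touching nothing.
It also fails if it takes over 56 s, if anything falls off the work surface, if the arm or the gripper's body presses on something with over 40 N, if the wrist force passes 120 N, or if a joint passes its speed limit or range.

## Working session

There is one attempt and no reset: what is moved stays moved. The work goes in short steps, Python scripts to look and compute and a shell command to move; the robot and the scene stay as the last step left them, time stands still between calls to the robot, and variables do not carry over. Pictures are saved under pics/ and viewed, and the job is handed in when it is done.

```bash
mkdir -p pics; ls; python3 - <<'E'
from cell import robot
import cv2
for n in ("scene","top","wrist"):
    im=robot.read_camera(n); cv2.imwrite(f"pics/{n}0.png",im[:,:,::-1])
    p=robot.camera_params(n); print(n,p["camera_matrix"],p["R"],p["t"])
print(robot.observe())
E
```

```text
pics
scene [[351.42965327   0.         251.50270862]
 [  0.         351.42965327 195.83418562]
 [  0.           0.           1.        ]] [[ 0.04217655  0.99905595 -0.0104094 ]
 [ 0.58672437 -0.03319966 -0.80910586]
 [-0.80868761  0.02801785 -0.58757072]] [-0.059591   -0.15307455  1.40883992]
top [[485.23961478   0.         258.57642218]
 [  0.         485.23961478 191.00342878]
 [  0.           0.           1.        ]] [[-0.00518003 -0.99998206  0.00300884]
 [-0.99747061  0.00495366 -0.07090725]
 [ 0.07089108 -0.00336853 -0.99747837]] [0.06416379 0.42147872 1.45246212]
wrist [[264.94720536   0.         260.06279471]
 [  0.         264.94720536 192.47770861]
 [  0.           0.           1.        ]] [[ 0.43132466 -0.90219615 -0.00107402]
 [-0.87507669 -0.4186484   0.24284625]
 [-0.21954459 -0.10380573 -0.9700642 ]] [-0.52480648 -0.02973269  0.39013492]
{'time': 0.15, 'qpos': array([-1.27198110e+00,  3.42567309e-01,  1.52475461e+00, -2.41581297e-05,
        1.27535108e+00, -1.46016624e-01]), 'qvel': array([ 0.00108157, -0.00168825, -0.0032767 , -0.00125764,  0.00173871,
        0.00073045]), 'joint_efforts': array([ 2.50158620e-03, -4.31468654e+01, -2.44352996e+01,  7.18489964e-02,
        5.37002971e-02, -6.88038494e-05]), 'tool_pos': array([ 0.22584027, -0.47365834,  0.24021719]), 'tool_rot': array([-3.14052044e+00, -1.34330286e-04,  4.44838826e-01]), 'contact_force': array([-0.09035447, -0.64253421, -0.08364648]), 'torque': array([0.03657505, 0.04441879, 0.01063465]), 'opening': 0.09190402457000427}
```

View pics/scene0.png

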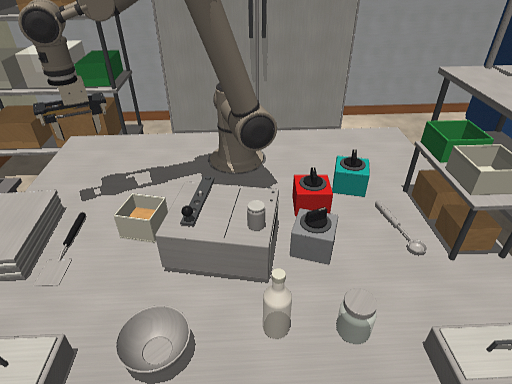

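View pics/top0.png

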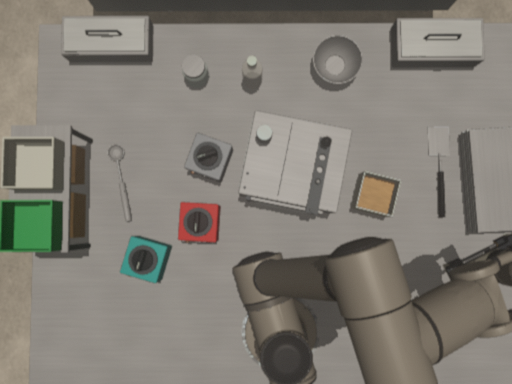

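View pics/wrist0.png

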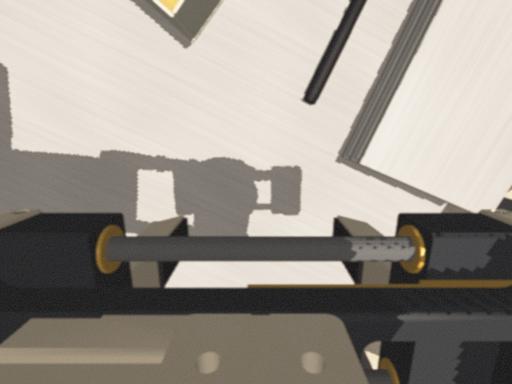

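The scene shows the grey heat control (top px 208,156) left (+y) of the cabinet (297,162), and the tub at (377,195) on its right. The ball is at (325,142), the shaker at (264,132). The red and turquoise controls are decoys.

```bash
cat > h.py <<'E'
import numpy as np,cv2
from cell import robot
def cam2w(n,c,p=None):
    p=p or robot.camera_params(n); return np.array(p["R"]).T@(np.array(c)-np.array(p["t"]))
def pix(n,X,p=None):
    p=p or robot.camera_params(n); c=np.array(p["R"])@np.array(X)+np.array(p["t"]); u=np.array(p["camera_matrix"])@c; return u[:2]/u[2]
def ray(n,uv,z,p=None):
    p=p or robot.camera_params(n); R=np.array(p["R"]);t=np.array(p["t"]);o=-R.T@t
    d=R.T@np.linalg.inv(p["camera_matrix"])@np.array([uv[0],uv[1],1.]); return o+d*(z-o[2])/d[2]
E
python3 - <<'E'
from h import *
im=robot.read_camera("top")
for l in ("cabinet","stay_ball","hole_near","hole_middle","hole_far","heat_grip","pin_tip","tub","shaker","vent_door"):
    print(l,[(round(d["score"],2),cam2w("top",d["centre"]).round(4)) for d in robot.look_for("top",l)][:3])
c=im[100:230,160:420]; cv2.imwrite("pics/topz.png",cv2.resize(c,None,fx=3,fy=3,interpolation=cv2.INTER_CUBIC)[:,:,::-1])
s=robot.read_camera("scene")[150:290,100:360]
for l in ("stay_ball","hole_far","hole_near","heat_grip"):
    print(l,[(round(d["score"],2),cam2w("scene",d["centre"]).round(4)) for d in robot.look_for("scene",l)][:3])
cv2.imwrite("pics/scenez.png",cv2.resize(s,None,fx=3,fy=3,interpolation=cv2.INTER_CUBIC)[:,:,::-1])
E
```

```text
cabinet [(0.63, array([ 0.489 , -0.0435,  0.1303]))]
stay_ball [(0.87, array([ 0.4497, -0.1043,  0.141 ])), (0.74, array([ 0.4868, -0.0474,  0.1288]))]
hole_near [(0.67, array([ 0.45  , -0.1012,  0.1469]))]
hole_middle [(0.69, array([ 0.4473, -0.1015,  0.142 ]))]
hole_far [(0.71, array([ 0.4481, -0.0967,  0.1432]))]
heat_grip [(0.7, array([0.5132, 0.2073, 0.1047])), (0.62, array([0.217 , 0.3868, 0.1071])), (0.61, array([0.3255, 0.234 , 0.1023]))]
pin_tip []
tub [(0.58, array([ 0.4118, -0.2848,  0.0379])), (0.33, array([ 0.447 , -0.1028,  0.1426]))]
shaker [(0.82, array([0.5636, 0.0492, 0.1981]))]
vent_door [(0.91, array([ 0.4041, -0.0889,  0.1448]))]
stay_ball [(0.86, array([ 0.4816, -0.1045,  0.1378]))]
hole_far [(0.58, array([ 0.4799, -0.1021,  0.1362]))]
hole_near [(0.65, array([ 0.4814, -0.1065,  0.1379]))]
heat_grip [(0.86, array([0.5262, 0.2103, 0.112 ])), (0.79, array([0.3347, 0.2348, 0.1036])), (0.76, array([0.2318, 0.3828, 0.1041]))]
```

View pics/topz.png

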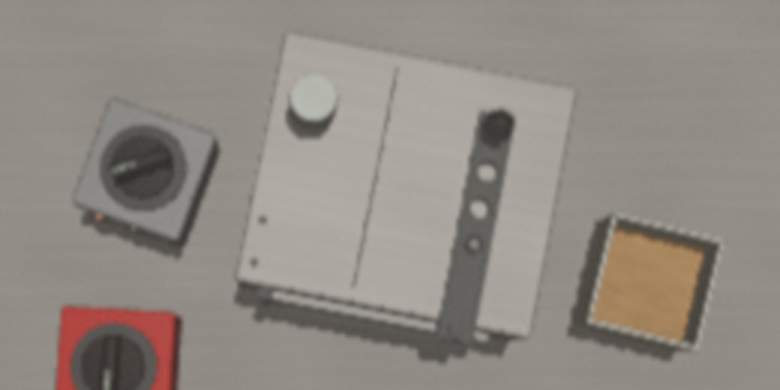

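View pics/scenez.png

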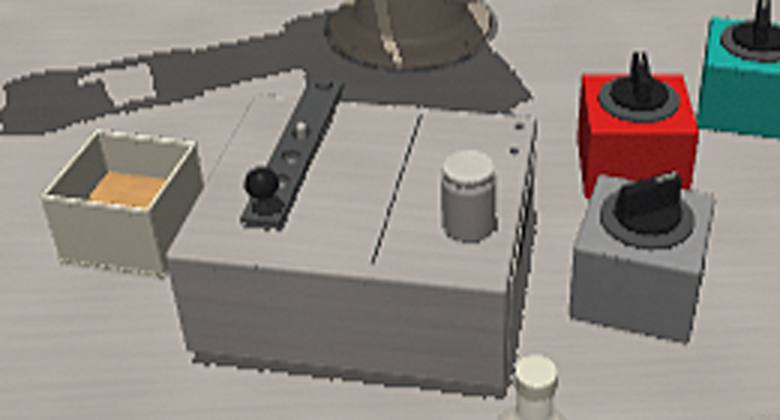

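```bash
python3 - <<'E'
from h import *
f=lambda u,z: ray("top",(160+(u[0]-1)/3,100+(u[1]-1)/3),z)
P=np.array([f(u,.13)[:2] for u in [(286,34),(574,90),(528,335),(240,280)]])
L=np.array([[.12,.14],[.12,-.14],[-.12,-.14],[-.12,.14]])
c=P.mean(0); A=P-c
th=np.arctan2((L[:,0]*A[:,1]-L[:,1]*A[:,0]).sum(),(L*A).sum()); R=np.array([[np.cos(th),-np.sin(th)],[np.sin(th),np.cos(th)]])
print("cab",c,th,np.degrees(th),"res",(P-c-L@R.T).round(4))
for n,q in dict(pin=(-.046,-.07),hinge=(-.126,.11),pivot=(-.126,-.07),ball=(.064,-.07)).items(): print(n,(c+R@q).round(4))
print("ball px",f((497,126),.169),"holes",f((487,172),.142),f((479,209),.142),f((473,244),.152))
print("shaker",f((313,97),.195),"tub",f((655,283),.085))
print("knob disc",f((143,167),.112),"bar ends",f((112,170),.143),f((172,158),.143))
bx=np.array([f(u,.09)[:2] for u in [(112,98),(217,135),(180,243),(75,205)]]);print(bx,bx.mean(0))
im=robot.read_camera("top");c=im[125:190,180:240]; cv2.imwrite("pics/knob.png",cv2.resize(c,None,fx=9,fy=9,interpolation=cv2.INTER_CUBIC)[:,:,::-1])
E
```

```text
cab [ 0.49731845 -0.04089191] -0.1956660561071153 -11.210839208907673 res [[-0.0025 -0.0018]
 [-0.0025  0.0031]
 [ 0.0035  0.0034]
 [ 0.0015 -0.0047]]
pin [ 0.4386 -0.1006]
hinge [0.3951 0.0915]
pivot [ 0.3601 -0.0851]
ball [ 0.5465 -0.122 ]
ball px [ 0.54478547 -0.12015188  0.169     ] holes [ 0.50652548 -0.11411011  0.142     ] [ 0.47212792 -0.10621999  0.142     ] [ 0.43878602 -0.09897786  0.152     ]
shaker [0.56715299 0.0473056  0.195     ] tub [ 0.40645483 -0.28161831  0.085     ]
knob disc [0.51707321 0.20721089 0.112     ] bar ends [0.50989399 0.23265972 0.143     ] [0.52081248 0.17724029 0.143     ]
[[0.58746941 0.23950216]
 [0.55098807 0.13833078]
 [0.44677927 0.17388566]
 [0.48386346 0.27457624]] [0.51727505 0.20657371]
```

View pics/knob.png

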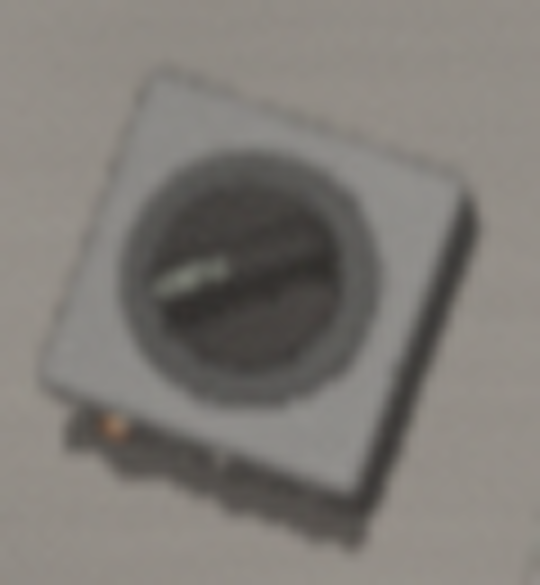

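```bash
cat >> h.py <<'E'
from scipy.spatial.transform import Rotation as Ro
def to(p,yaw_deg,o=None,rp=(180,0)):
    o=o or robot.observe(); R0=Ro.from_euler('xyz',o["tool_rot"])
    R1=Ro.from_euler('xyz',[rp[0],rp[1],yaw_deg],degrees=True)
    d=R0.inv().apply(np.array(p)-o["tool_pos"])*100; w=(R0.inv()*R1).as_rotvec(degrees=True)
    print(o["time"].__round__(2),"pos",o["tool_pos"].round(4),"rpy",np.degrees(o["tool_rot"]).round(1),"F",o["contact_force"].round(2),"op",round(o["opening"],4)," ROW:",d.round(2),w.round(1))
E
python3 - <<'E'
from h import *
to((.37,-.13,.27),104); to((.515,.206,.22),104)
E
```

```text
1.0 pos [ 0.2259 -0.4739  0.2407] rpy [180.    0.   25.5] F [-0.21  0.46 -0.49] op 0.0918  ROW: [ 27.8  -24.85  -2.93] [  0.    0.  -78.5]
1.0 pos [ 0.2259 -0.4739  0.2407] rpy [180.    0.   25.5] F [-0.21  0.46 -0.49] op 0.0918  ROW: [ 55.35 -48.94   2.07] [  0.    0.  -78.5]
```

```bash
python3 -m creep '[[[3,-2.7,-1.5,0,0,-8,1],[7,-6.2,-3,0,0,-16,1],[11,-9.8,-3,0,0,-24,1],[15,-13.4,-3,0,0,-32,1],[18.5,-16.5,-3,0,0,-40,1],[22,-19.7,-3,0,0,-48,1],[25.4,-22.7,-3,0,0,-56,1],[28.8,-25.7,-3,0,0,-64,1]]]'; python3 - <<'E'
from h import *
to((.515,.206,.22),104); to((.515,.206,.13),104)
E
```

```text
time: 1.8
tool_pos: [0.3757, -0.116, 0.2711]
tool_rot: [3.141, 0.001, 1.567]
contact_force: [-0.1, -0.3, 0.4]
opening: 0.0916
1.8 pos [ 0.3757 -0.116   0.2711] rpy [179.9   0.   89.8] F [-0.15 -0.33  0.37] op 0.0916  ROW: [32.25 13.82  5.1 ] [  0.1   0.  -14.2]
1.8 pos [ 0.3757 -0.116   0.2711] rpy [179.9   0.   89.8] F [-0.15 -0.33  0.37] op 0.0916  ROW: [32.25 13.81 14.1 ] [  0.1   0.  -14.2]
```

```bash
python3 -m creep '[[[4.5,1.9,0,0,0,-7,1],[9,3.9,0,0,0,-14,1],[13.5,5.8,0,0,0,-14,1],[18,7.7,0,0,0,-14,1],[22.5,9.6,0,0,0,-14,1],[27,11.6,0.5,0,0,-14,1],[30.5,13.1,2.5,0,0,-14,1],[32.2,13.8,5,0,0,-14,1]]]'; python3 - <<'E'
from h import *
im=robot.read_camera("wrist");p=robot.camera_params("wrist")
print([(round(d["score"],2),cam2w("wrist",d["centre"],p).round(4)) for d in robot.look_for("wrist","heat_grip")])
print(pix("wrist",[.516,.2065,.143],p))
cv2.imwrite("pics/w1.png",im[:,:,::-1])
to((.515,.206,.13),104)
E
```

```text
time: 2.6
tool_pos: [0.5161, 0.2088, 0.221]
tool_rot: [3.138, 0.0, 1.814]
contact_force: [0.4, 0.3, -0.3]
opening: 0.0916
[(0.82, array([0.3315, 0.2478, 0.1013])), (0.71, array([0.5177, 0.2105, 0.1005]))]
[259.77210158 207.80463379]
2.7 pos [0.5135 0.2073 0.2174] rpy [-179.7    0.   104. ] F [-0.05 -0.16 -0.6 ] op 0.092  ROW: [-0.16  0.16  8.74] [-0.3  0.  -0. ]
```

View pics/w1.png

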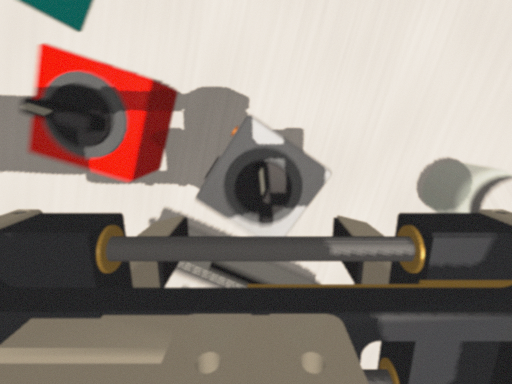

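```bash
python3 - <<'E'
from h import *
im=cv2.imread("pics/w1.png")
c=im[110:240,190:340]; cv2.imwrite("pics/w1z.png",cv2.resize(c,None,fx=4.5,fy=4.5,interpolation=cv2.INTER_CUBIC))
E
```

```text
(no output)
```

View pics/w1z.png

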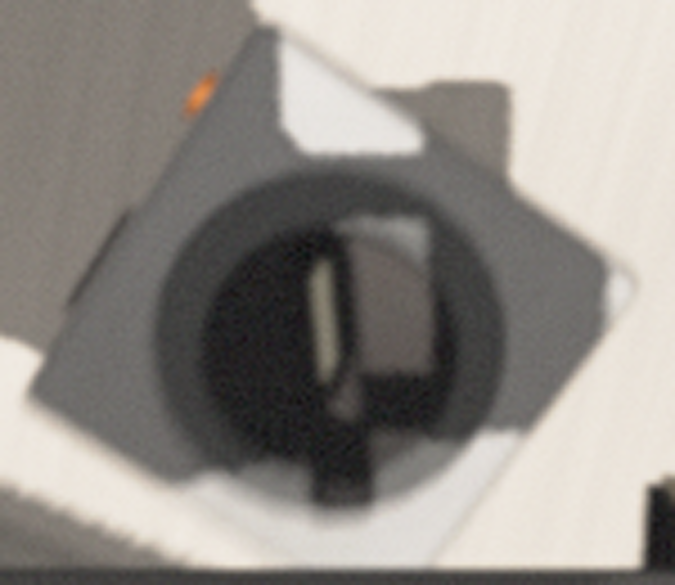

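```bash
python3 - <<'E'
from h import *
p=robot.camera_params("wrist")
g=lambda u,z:ray("wrist",(190+u[0]/4.5,110+u[1]/4.5),z,p)[:2].round(4)
a,b,c=g((317,258),.143),g((330,376),.143),g((344,503),.143)
print(a,b,c,np.degrees(np.arctan2(*(a-b)[::-1])),np.degrees(np.arctan2(*(a-c)[::-1])),(a+c)/2, g((332,338),.111))
E
```

```text
[0.5072 0.2383] [0.5151 0.2171] [0.524  0.1929] 110.43748195474892 110.3066937882108 [0.5156 0.2156] [0.5157 0.2175]
```

```bash
python3 - <<'E'
from h import *
p=robot.camera_params("wrist");im=robot.read_camera("wrist")
print(robot.observe()["tool_pos"])
for l in("heat_grip",):
  for d in robot.masks_of("wrist",l):
    m=d["mask"];ys,xs=np.nonzero(m);print(d["score"],m.sum(),xs.min(),xs.max(),ys.min(),ys.max())
print([(round(d["score"],2),cam2w("wrist",d["centre"],p).round(4)) for d in robot.look_for("wrist","heat_grip")])
c=im[110:240,190:340].copy(); c=cv2.resize(c,None,fx=4.5,fy=4.5,interpolation=cv2.INTER_CUBIC)[:,:,::-1].copy()
for th,col in((110,(0,0,255)),(104,(0,255,0))):
  for cx,cy in((.516,.2075),):
    u=np.array([np.cos(np.radians(th)),np.sin(np.radians(th))])*.0285
    for z in(.143,.111):
      e=[((pix("wrist",[cx+s*u[0],cy+s*u[1],z],p)-[190,110])*4.5).astype(int) for s in(-1,1)]
      cv2.line(c,tuple(map(int,e[0])),tuple(map(int,e[1])),col,1)
for k in range(60):
  a=k*np.pi/30; q=(pix("wrist",[.516+.03*np.cos(a),.2075+.03*np.sin(a),.111],p)-[190,110])*4.5
  cv2.circle(c,tuple(map(int,q)),1,(255,0,0),-1)
cv2.imwrite("pics/w2z.png",c)
E
```

```text
[0.51389416 0.20600089 0.21931782]
0.69 2757 237 295 162 228
[(0.94, array([0.3352, 0.2496, 0.1019])), (0.59, array([0.5208, 0.2136, 0.1082]))]
```

View pics/w2z.png

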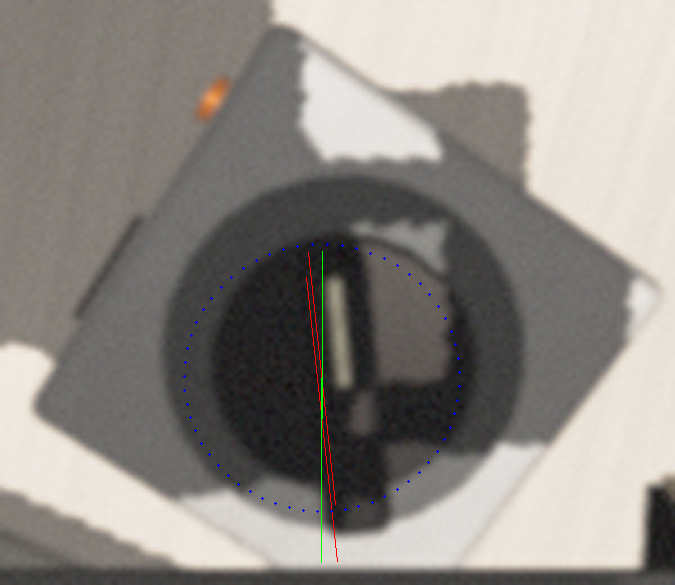

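```bash
python3 - <<'E'
from h import *
to((.519,.210,.132),110)
E
python3 -m creep '[[[0.15,0.3,1.5,0,0,-3,1],[0.27,0.6,4,0,0,-6,1],[0.27,0.6,6.5,0,0,-6,1],[0.27,0.6,8,0,0,-6,1],[0.27,0.6,8.7,0,0,-6,1],[0.27,0.6,8.7,0,0,-6,1],[0.27,0.6,8.7,0,0,-6,0.2]]]' 10;  python3 - <<'E'
from h import *
to((.519,.210,.132),110)
E
```

```text
2.85 pos [0.5149 0.2049 0.2218] rpy [1.799e+02 1.000e-01 1.038e+02] F [-0.22 -0.53  0.18] op 0.0914  ROW: [0.41 0.5  8.98] [ 0.1  0.1 -6.2]
time: 3.55
tool_pos: [0.521, 0.2086, 0.1363]
tool_rot: [3.138, 0.002, 1.916]
contact_force: [0.2, -0.1, 0.6]
opening: 0.0876
3.55 pos [0.521  0.2086 0.1363] rpy [1.798e+02 1.000e-01 1.098e+02] F [ 0.25 -0.07  0.55] op 0.0876  ROW: [ 0.2  -0.14  0.43] [ 0.2  0.1 -0.2]
```

```bash
python3 -m creep '[[[0.1,0,0.3,0,0,0,0],[0.1,0,0.4,0,0,0,-0.5],[0.1,0,0.4,0,0,0,-0.8],[0.1,0,0.4,0,0,0,-1],[0.1,0,0.4,0,0,0,-1],[0.1,0,0.4,0,0,0,-1],[0.1,0,0.4,0,0,0,-1]]]' 10;  python3 - <<'E'
from h import *
to((.519,.210,.132),110)
print(robot.observe()["torque"])
E
```

```text
time: 4.25
tool_pos: [0.5207, 0.2095, 0.1323]
tool_rot: [3.138, 0.002, 1.916]
contact_force: [1.2, 0.8, 0.4]
opening: 0.0321
4.25 pos [0.5207 0.2095 0.1323] rpy [1.798e+02 1.000e-01 1.098e+02] F [1.19 0.76 0.37] op 0.0321  ROW: [ 0.1  -0.15  0.03] [ 0.2  0.1 -0.2]
[ 0.03586608 -0.10986409  0.01135047]
```

```bash
python3 -m creep '[[[0,0,0,0,0,0,-1],[0,0,0,0,0,0,-1],[0,0,0,0,0,0,-1],[0,0,0,0,0,0,-1],[0,0,0,0,0,0,-1]]]' 15;  python3 - <<'E'
from h import *
to((.519,.210,.132),110)
print(robot.observe()["torque"])
E
```

```text
time: 4.75
tool_pos: [0.5189, 0.2089, 0.1322]
tool_rot: [-3.141, 0.002, 1.916]
contact_force: [-7.0, -2.7, 4.7]
opening: 0.0138
4.75 pos [0.5189 0.2089 0.1322] rpy [-1.800e+02  1.000e-01  1.098e+02] F [-6.97 -2.73  4.71] op 0.0138  ROW: [0.1  0.04 0.02] [-0.   0.1 -0.2]
[-0.43194702  1.03676456  0.04143397]
```

```bash
python3 -m creep '[[[0,-0.1,0,0,0,-5,-1],[0,-0.1,0,0,0,-10,-1],[0,-0.1,0,0,0,-15,-1],[0,-0.1,0,0,0,-20,-1],[0,-0.1,0,0,0,-25,-1],[0,-0.1,0,0,0,-30,-1],[0,-0.1,0,0,0,-35,-1],[0,-0.1,0,0,0,-40,-1]]]' 20;  python3 - <<'E'
from h import *
to((.519,.210,.132),160)
print(robot.observe()["torque"])
E
```

```text
time: 5.55
tool_pos: [0.5194, 0.2094, 0.1323]
tool_rot: [3.14, 0.003, 2.617]
contact_force: [5.1, 4.3, -3.4]
opening: 0.0142
5.55 pos [0.5194 0.2094 0.1323] rpy [1.799e+02 1.000e-01 1.500e+02] F [ 5.08  4.32 -3.41] op 0.0142  ROW: [0.06 0.03 0.03] [  0.1   0.2 -10. ]
[ 0.7815527  -1.05353345 -0.03466383]
```

```bash
python3 -m creep '[[[0,0.05,0,0,0,-4,-1],[0,0.05,0,0,0,-8,-1],[0,0.05,0,0,0,-10,-1],[0,0.05,0,0,0,-12,-1],[0,0.05,0,0,0,-14,-1]]]' 20;  python3 - <<'E'
from h import *
to((.519,.210,.132),160)
print(robot.observe()["torque"],robot.observe()["qpos"])
E
```

```text
time: 6.05
tool_pos: [0.5195, 0.2098, 0.1323]
tool_rot: [3.141, 0.002, 2.862]
contact_force: [-0.2, -0.6, 0.6]
opening: 0.0145
6.05 pos [0.5195 0.2098 0.1323] rpy [1.799e+02 1.000e-01 1.640e+02] F [-0.16 -0.56  0.61] op 0.0145  ROW: [0.05 0.01 0.03] [0.1 0.1 4. ]
[ 0.0417782  -0.1219566  -0.56983517] [ 2.47107560e-01  5.10543420e-01  1.57780062e+00 -2.86436122e-04
  1.05069124e+00 -1.04357017e+00]
```

```bash
python3 -m creep '[[[0,0,0,0,0,0,-0.6],[0,0,0,0,0,0,-0.2],[0,0,0,0,0,0,0.1],[0,0,0,0,0,0,0.1],[0,0,-2,0,0,0,0.1],[0,0,-6,0,0,0,0.1],[0,0,-11,0,0,0,0.1],[0,0,-14,0,0,0,0.1]]]' ;  python3 - <<'E'
from h import *
im=robot.read_camera("top")
c=im[125:190,180:240]; cv2.imwrite("pics/k2.png",cv2.resize(c,None,fx=9,fy=9,interpolation=cv2.INTER_CUBIC)[:,:,::-1])
im=robot.read_camera("wrist"); cv2.imwrite("pics/w3.png",im[:,:,::-1])
to((.519,.210,.132),160)
E
```

```text
time: 6.85
tool_pos: [0.5199, 0.21, 0.276]
tool_rot: [3.138, 0.006, 2.861]
contact_force: [0.7, -0.4, -0.1]
opening: 0.0502
6.95 pos [0.521  0.2103 0.2775] rpy [179.7   0.6 164. ] F [0.39 0.25 0.09] op 0.0505  ROW: [ 0.35 -0.17 14.54] [0.4 0.6 4. ]
```

View pics/w3.png

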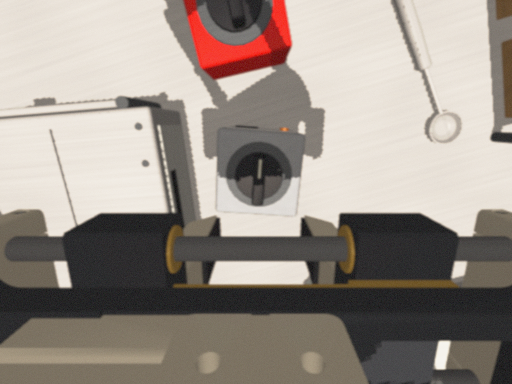

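Knob bar now lines up with the grey box (wrist px 260,175), and a −0.57 N·m moment confirmed the end stop. Next, go to the ball.

```bash
python3 - <<'E'
from h import *
to((.54,-.121,.265),168.8)
E
```

```text
6.95 pos [0.521  0.2103 0.2775] rpy [179.7   0.6 164. ] F [0.39 0.25 0.09] op 0.0505  ROW: [-10.97 -31.32   1.18] [ 0.3  0.6 -4.8]
```

View pics/k2.png

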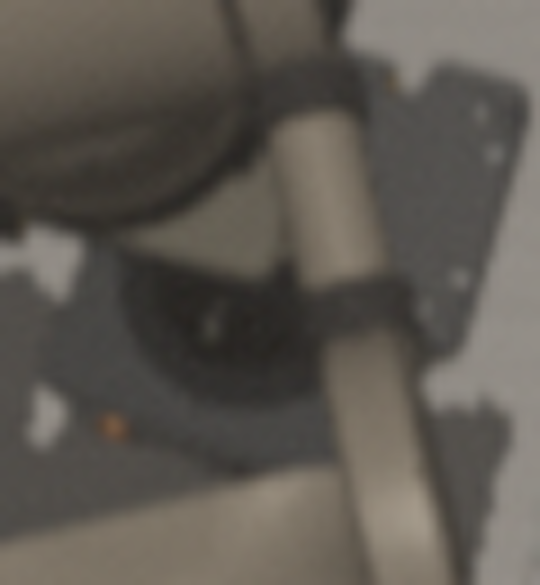

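```bash
python3 -m creep '[[[-1,-3,-0.3,0,0,-1,0.3],[-2.6,-7.5,-0.3,0.3,0.6,-3,0.3],[-4.2,-12,-0.3,0.3,0.6,-4.8,0.3],[-5.8,-16.5,-0.3,0.3,0.6,-4.8,0.3],[-7.4,-21,-0.3,0.3,0.6,-4.8,0.3],[-9,-25.5,0,0.3,0.6,-4.8,0.3],[-10.3,-29,0.7,0.3,0.6,-4.8,0.3],[-11,-31.3,1.2,0.3,0.6,-4.8,0.3]]]';  python3 -m creep '[[[0,0,0,0,0,0,0.3],[0,0,0,0,0,0,0.3]]]'; python3 - <<'E'
from h import *
p=robot.camera_params("wrist");im=robot.read_camera("wrist")
to((.5456,-.121,.165),168.8)
print([(round(d["score"],2),cam2w("wrist",d["centre"],p).round(4)) for d in robot.look_for("wrist","stay_ball")])
im=im[:,:,::-1].copy()
cv2.drawMarker(im,tuple(map(int,pix("wrist",[.5456,-.121,.169],p))),(0,0,255),0,8)
print(pix("wrist",[.5456,-.121,.169],p))
cv2.imwrite("pics/w4.png",im)
cv2.imwrite("pics/w4z.png",cv2.resize(im[130:240,180:330],None,fx=5,fy=5,interpolation=cv2.INTER_CUBIC))
E
```

```text
time: 7.75
tool_pos: [0.5399, -0.1237, 0.2632]
tool_rot: [3.142, -0.001, 2.943]
contact_force: [0.1, 0.3, 0.3]
opening: 0.0595
time: 7.95
tool_pos: [0.5393, -0.1238, 0.262]
tool_rot: [3.141, -0.003, 2.941]
contact_force: [0.4, 0.5, 0.2]
opening: 0.0602
8.0 pos [ 0.5396 -0.123   0.2626] rpy [ 1.800e+02 -1.000e-01  1.686e+02] F [-0.42 -0.14  0.49] op 0.0594  ROW: [-0.57  0.31  9.75] [ 0.  -0.1 -0.2]
[(0.87, array([ 0.4511, -0.1002,  0.1397])), (0.62, array([ 0.4393, -0.0994,  0.1358]))]
[263.40711544 202.7296307 ]
```

View pics/w4.png

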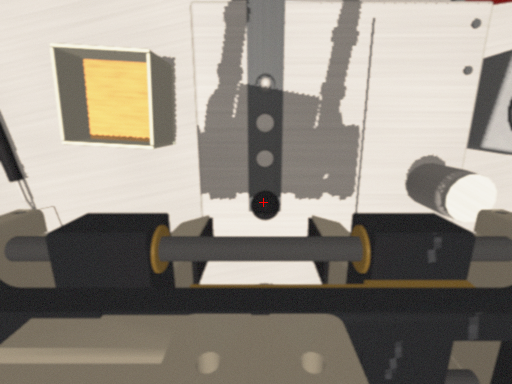

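View pics/w4z.png

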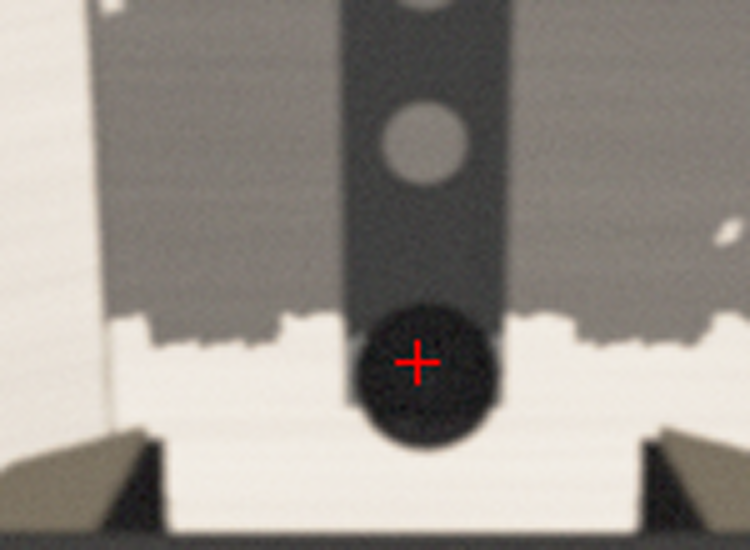

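```bash
python3 - <<'E'
from h import *
to((.5475,-.120,.165),168.8)
E
python3 -m creep '[[[-0.4,0.2,2,0,0,0,0.3],[-0.7,0.4,5,0,0,0,0.3],[-0.7,0.4,7.5,0,0,0,0.3],[-0.7,0.4,9,0,0,0,0.3],[-0.7,0.4,9.7,0,0,0,0.3],[-0.7,0.4,9.7,0,0,0,0],[-0.7,0.4,9.7,0,0,0,-0.2]]]' 8;  python3 - <<'E'
from h import *
to((.5475,-.120,.165),168.8)
E
```

```text
8.05 pos [ 0.5398 -0.1226  0.263 ] rpy [ 1.800e+02 -1.000e-01  1.687e+02] F [-0.59  1.29 -0.6 ] op 0.0599  ROW: [-0.72  0.4   9.8 ] [ 0.  -0.1 -0.1]
time: 8.75
tool_pos: [0.5479, -0.1195, 0.1669]
tool_rot: [3.141, -0.0, 2.944]
contact_force: [-0.9, 0.8, -0.1]
opening: 0.0481
8.75 pos [ 0.5479 -0.1195  0.1669] rpy [180.   -0.  168.7] F [-0.87  0.78 -0.05] op 0.0481  ROW: [ 0.03 -0.05  0.19] [ 0.  -0.  -0.1]
```

```bash
python3 -m creep '[[[0,0,0.1,0,0,0,-0.3],[0,0,0.2,0,0,0,-0.5],[0,0,0.2,0,0,0,-0.6],[0,0,0.2,0,0,0,-0.8],[0,0,0.2,0,0,0,-0.8]]]' 10;  python3 - <<'E'
from h import *
to((.5475,-.120,.165),168.8)
E
```

```text
time: 9.25
tool_pos: [0.548, -0.1196, 0.1651]
tool_rot: [3.141, 0.0, 2.944]
contact_force: [0.9, 0.9, 0.8]
opening: 0.0268
9.25 pos [ 0.548  -0.1196  0.1651] rpy [180.    0.  168.7] F [0.9  0.86 0.78] op 0.0268  ROW: [ 0.04 -0.05  0.01] [ 0.   0.  -0.1]
```

```bash
python3 -m creep '[[[0,0,0,0,0,0,-1],[0,0,0,0,0,0,-1],[0,0,0,0,0,0,-1]]]' 12;  python3 - <<'E'
from h import *
to((.5475,-.120,.165),168.8)
H=np.array([-.126,.11]);pin=np.array([-.046,-.07])
def ball(phi,th,yaw=None):
    P=H+.18*np.array([-np.sin(phi),-np.cos(phi)])
    d=pin-P; y=np.arctan2(d[1],d[0]) if yaw is None else yaw
    r=.19*np.cos(th)-.03*np.sin(th)
    return np.r_[P+r*np.array([np.cos(y),np.sin(y)]),.139+.19*np.sin(th)+.03*np.cos(th)],y,np.linalg.norm(d)
b0=ball(0,0)[0]
for phi,th in [(0,0),(0,.1),(0,.2),(0,.3),(0,.35),(.1,.35),(.2,.35),(.3,.35),(.39,.35),(.394,.2),(.394,.12),(.394,.06),(.394,0),(.39,0)]:
    b,y,D=ball(phi,th); d=(b-b0)*100
    # tool frame: x = -cab x, y = cab y (yaw 180 rel), z down
    print(phi,th,"tool d",(-d[0]).round(2),d[1].round(2),(-d[2]).round(2),"stayyaw",np.degrees(y).round(1),"D",D.round(4))
E
```

```text
time: 9.55
tool_pos: [0.548, -0.1196, 0.1651]
tool_rot: [3.141, 0.0, 2.944]
contact_force: [-0.2, 0.6, 0.2]
opening: 0.0271
9.55 pos [ 0.548  -0.1196  0.1651] rpy [180.    0.  168.7] F [-0.22  0.63  0.23] op 0.0271  ROW: [ 0.04 -0.05  0.01] [ 0.   0.  -0.1]
0 0 tool d -0.0 0.0 -0.0 stayyaw -0.0 D 0.08
0 0.1 tool d 0.39 0.0 -1.88 stayyaw -0.0 D 0.08
0 0.2 tool d 0.97 0.0 -3.71 stayyaw -0.0 D 0.08
0 0.3 tool d 1.74 0.0 -5.48 stayyaw -0.0 D 0.08
0 0.35 tool d 2.18 0.0 -6.33 stayyaw -0.0 D 0.08
0.1 0.35 tool d 3.98 -0.06 -6.33 stayyaw -0.5 D 0.098
0.2 0.35 tool d 5.76 -0.16 -6.33 stayyaw -1.8 D 0.1158
0.3 0.35 tool d 7.53 -0.21 -6.33 stayyaw -3.5 D 0.1334
0.39 0.35 tool d 9.09 -0.17 -6.33 stayyaw -5.2 D 0.149
0.394 0.2 tool d 7.96 -0.28 -3.71 stayyaw -5.3 D 0.1497
0.394 0.12 tool d 7.48 -0.33 -2.25 stayyaw -5.3 D 0.1497
0.394 0.06 tool d 7.2 -0.35 -1.13 stayyaw -5.3 D 0.1497
0.394 0 tool d 6.99 -0.37 -0.0 stayyaw -5.3 D 0.1497
0.39 0 tool d 6.92 -0.37 -0.0 stayyaw -5.2 D 0.149
```

```bash
python3 -m creep '[[[0.1,0,-0.5,0,0,0,-1],[0.3,0,-1.3,0,0,0,-1],[0.5,0,-2.1,0,0,0,-1],[0.72,0,-2.9,0,0,0,-1],[0.97,0,-3.7,0,0,0,-1],[1.3,0,-4.6,0,0,0,-1],[1.74,0,-5.5,0,0,0,-1],[1.74,0,-5.5,0,0,0,-1]]]' 15;  python3 - <<'E'
from h import *
s=robot.read_camera("scene")[120:290,100:360]
cv2.imwrite("pics/s5.png",cv2.resize(s,None,fx=3,fy=3,interpolation=cv2.INTER_CUBIC)[:,:,::-1])
cv2.imwrite("pics/w5.png",robot.read_camera("wrist")[:,:,::-1])
to((.5475,-.120,.165),168.8)
E
```

```text
time: 10.35
tool_pos: [0.5308, -0.1162, 0.2217]
tool_rot: [3.142, 0.002, 2.944]
contact_force: [0.6, -0.8, -1.5]
opening: 0.0268
10.45 pos [ 0.5309 -0.1163  0.2204] rpy [1.800e+02 1.000e-01 1.687e+02] F [ 0.23 -0.49 -1.05] op 0.027  ROW: [-1.69 -0.04  5.54] [ 0.   0.1 -0.1]
```

View pics/s5.png

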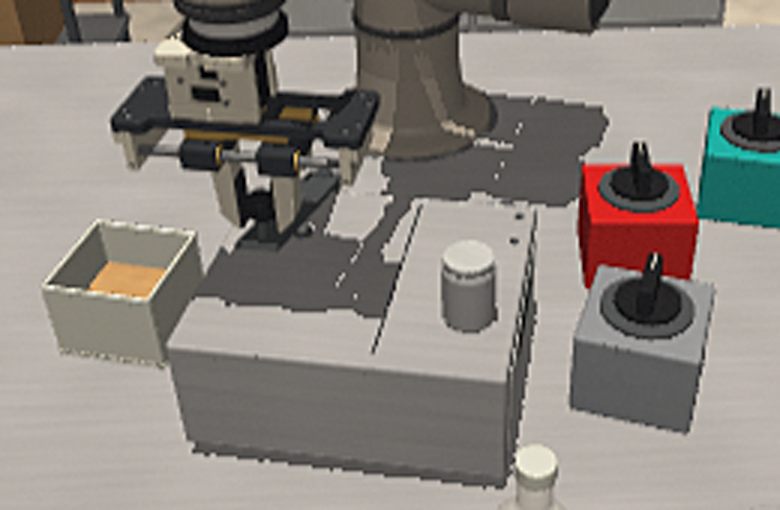

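View pics/w5.png

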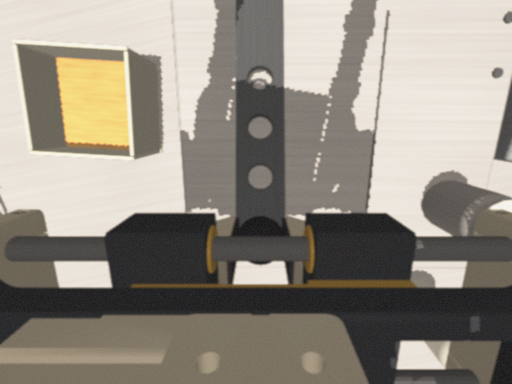

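```bash
python3 -m creep '[[[0.5,0,0,0,0,0,-1],[1.5,-0.05,0,0,0,0.5,-1],[2.6,-0.08,0,0,0,1,-1],[3.7,-0.12,0,0,0,2,-1],[4.8,-0.15,0,0,0,3,-1],[5.9,-0.2,0,0,0,4.2,-1],[6.7,-0.22,0,0,0,5.2,-1],[6.95,-0.22,0,0,0,5.3,-1]]]' 15; python3 -m creep '[[[0,0,0,0,0,0,-1]]]'; python3 - <<'E'
from h import *
p=robot.camera_params("wrist");im=robot.read_camera("wrist")
o=robot.observe();cv2.imwrite("pics/w6.png",im[:,:,::-1])
to((.5475,-.120,.165),168.8)
c=np.array([.4973,-.0409]);th=-.1957;R=np.array([[np.cos(th),-np.sin(th)],[np.sin(th),np.cos(th)]])
d=R.T@(o["tool_pos"]-[.548,-.1196,0])[:2]*100; print("cab-frame delta from start (tool sense)",-d[0],d[1],"z",(o["tool_pos"][2]-.1651)*100)
s=robot.read_camera("scene")[120:290,100:360]
cv2.imwrite("pics/s6.png",cv2.resize(s,None,fx=3,fy=3,interpolation=cv2.INTER_CUBIC)[:,:,::-1])
E
```

```text
time: 11.25
tool_pos: [0.4614, -0.1046, 0.2205]
tool_rot: [3.141, 0.001, 2.851]
contact_force: [0.5, -0.1, -1.4]
opening: 0.0271
time: 11.35
tool_pos: [0.4612, -0.1045, 0.2206]
tool_rot: [3.141, 0.001, 2.85]
contact_force: [-0.2, -1.0, -1.3]
opening: 0.0266
11.4 pos [ 0.4614 -0.1045  0.2206] rpy [1.800e+02 1.000e-01 1.633e+02] F [ 0.55  0.5  -0.6 ] op 0.0267  ROW: [-8.69  0.99  5.57] [ 0.   0.1 -5.5]
cab-frame delta from start (tool sense) 8.790811040373583 -0.20825407118953898 z 5.551419223441856
```

View pics/s6.png

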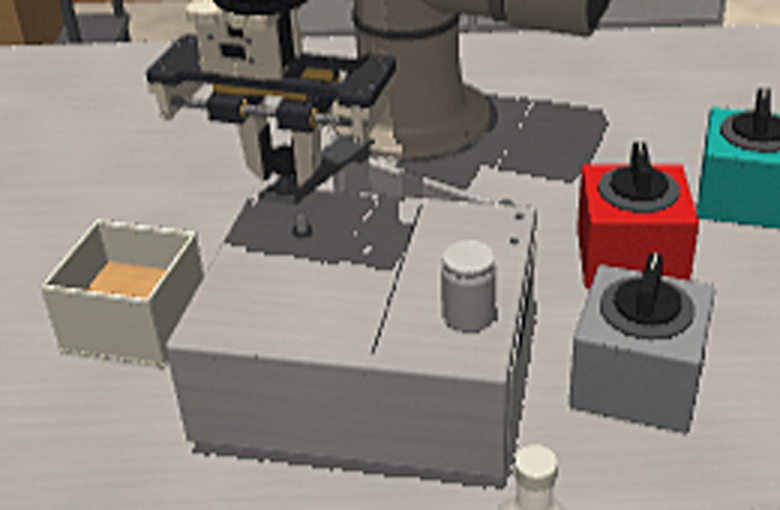

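View pics/w6.png

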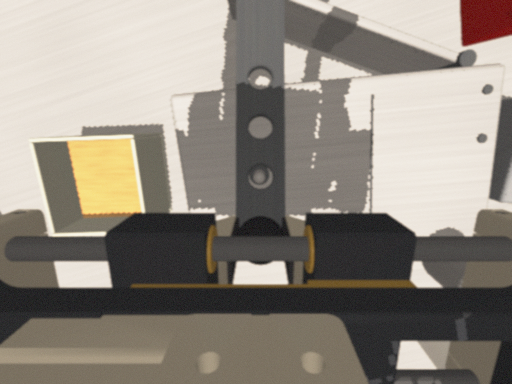

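Through the far hole the pin shows nicely centred (wrist px 260,176). Lowering to just above the tip.

```bash
python3 -m creep '[[[-0.1,0,0.3,0,0,0,-1],[-0.35,0,0.8,0,0,0,-1],[-0.6,0,1.3,0,0,0,-1],[-0.8,0,1.84,0,0,0,-1],[-1.0,0,2.4,0,0,0,-1],[-1.15,0,2.8,0,0,0,-1],[-1.25,0,3.1,0,0,0,-1],[-1.25,0,3.1,0,0,0,-1]]]' 15; python3 - <<'E'
from h import *
im=robot.read_camera("wrist")
o=robot.observe();cv2.imwrite("pics/w7.png",cv2.resize(im[40:230,160:360],None,fx=3,fy=3,interpolation=cv2.INTER_CUBIC)[:,:,::-1])
to((.5475,-.120,.165),168.8)
c=np.array([.4973,-.0409]);th=-.1957;R=np.array([[np.cos(th),-np.sin(th)],[np.sin(th),np.cos(th)]])
d=R.T@(o["tool_pos"]-[.548,-.1196,0])[:2]*100; print(-d[0],d[1],"z",(o["tool_pos"][2]-.1651)*100)
s=robot.read_camera("scene")[150:250,140:290]
cv2.imwrite("pics/s7.png",cv2.resize(s,None,fx=5,fy=5,interpolation=cv2.INTER_CUBIC)[:,:,::-1])
E
```

```text
time: 12.25
tool_pos: [0.4735, -0.1082, 0.1891]
tool_rot: [3.141, 0.0, 2.851]
contact_force: [0.0, -0.2, -0.4]
opening: 0.0267
12.3 pos [ 0.4735 -0.1082  0.1894] rpy [180.    0.  163.3] F [-0.2   0.11 -0.48] op 0.0268  ROW: [-7.43  0.99  2.45] [ 0.   0.  -5.5]
7.532568754396165 -0.3282028758221534 z 2.4294534187441927
```

View pics/s7.png

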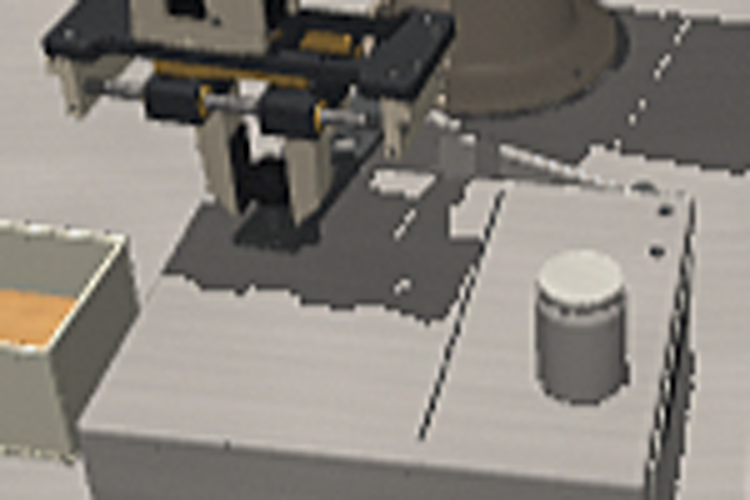

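View pics/w7.png

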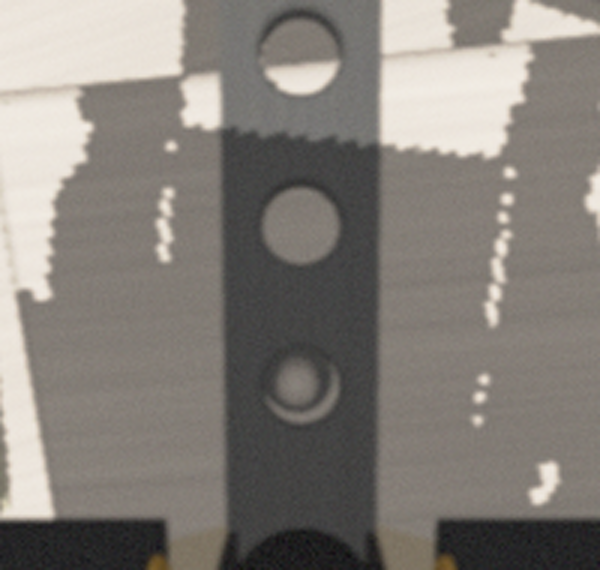

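```bash
python3 -m creep '[[[-0.08,0,0.3,0,0,0,-1],[-0.17,0,0.65,0,0,0,-1],[-0.26,0,1.0,0,0,0,-1],[-0.34,0,1.35,0,0,0,-1],[-0.42,0,1.7,0,0,0,-1],[-0.48,0,2.0,0,0,0,-1],[-0.52,0,2.2,0,0,0,-1],[-0.52,0,2.3,0,0,0,-1]]]' 15; python3 - <<'E'
from h import *
im=robot.read_camera("wrist")
o=robot.observe();cv2.imwrite("pics/w8.png",cv2.resize(im[40:230,160:360],None,fx=3,fy=3,interpolation=cv2.INTER_CUBIC)[:,:,::-1])
to((.5475,-.120,.165),168.8)
c=np.array([.4973,-.0409]);th=-.1957;R=np.array([[np.cos(th),-np.sin(th)],[np.sin(th),np.cos(th)]])
d=R.T@(o["tool_pos"]-[.548,-.1196,0])[:2]*100; print(-d[0],d[1],"z",(o["tool_pos"][2]-.1651)*100)
E
```

```text
time: 13.15
tool_pos: [0.4785, -0.1097, 0.1663]
tool_rot: [3.141, 0.001, 2.851]
contact_force: [-0.6, -0.7, 0.1]
opening: 0.0267
13.2 pos [ 0.4785 -0.1096  0.1664] rpy [1.800e+02 1.000e-01 1.633e+02] F [ 0.34 -0.49 -0.17] op 0.027  ROW: [-6.9   0.98  0.14] [ 0.   0.1 -5.5]
7.007285567468659 -0.37353647062764844 z 0.12725683476769722
```

View pics/w8.png

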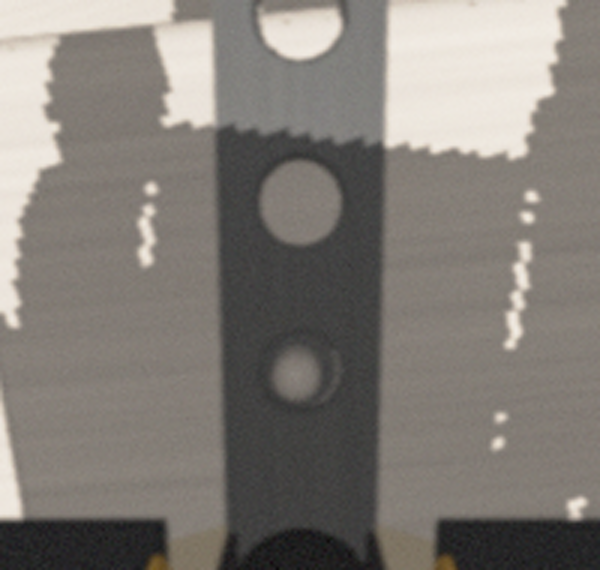

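The pin is through the far hole (px 297,374). Last millimetre to the stop, then release slowly.

```bash
python3 -m creep '[[[0,0,0.06,0,0,0,-1],[0,0,0.12,0,0,0,-1],[0,0,0.16,0,0,0,-1],[0,0,0.2,0,0,0,-1]]]' 10; python3 - <<'E'
from h import *
to((.5475,-.120,.165),168.8)
E
```

```text
time: 13.6
tool_pos: [0.4787, -0.1097, 0.1645]
tool_rot: [3.141, 0.001, 2.851]
contact_force: [-0.2, -0.7, 1.3]
opening: 0.027
13.6 pos [ 0.4787 -0.1097  0.1645] rpy [1.800e+02 1.000e-01 1.633e+02] F [-0.21 -0.68  1.32] op 0.027  ROW: [-6.89  0.99 -0.04] [ 0.   0.1 -5.5]
```

```bash
python3 -m creep '[[[0,0,0,0,0,0,-0.35],[0,0,0,0,0,0,-0.2],[0,0,0,0,0,0,0],[0,0,0,0,0,0,0.2],[0,0,0,0,0,0,0.2],[0,0,0,0,0,0,0.2]]]' 5; python3 -m creep '[[[0,0,-1,0,0,0,0.2],[0,0,-3,0,0,0,0.2],[0,0,-6,0,0,0,0.2],[0,0,-10,0,0,0,0.2],[3,0,-13,0,0,0,0.2],[7,0,-14,0,0,0,0.2],[9,0,-14,0,0,0,0.2],[9,0,-14,0,0,0,0.2]]]'; python3 - <<'E'
from h import *
to((.3,-.4,.33),100)
cv2.imwrite("pics/w9.png",robot.read_camera("wrist")[:,:,::-1])
s=robot.read_camera("scene")[120:290,100:360]
cv2.imwrite("pics/s9.png",cv2.resize(s,None,fx=3,fy=3,interpolation=cv2.INTER_CUBIC)[:,:,::-1])
E
```

```text
time: 14.2
tool_pos: [0.4787, -0.1097, 0.1645]
tool_rot: [3.141, 0.002, 2.851]
contact_force: [0.5, -0.3, -0.6]
opening: 0.0544
time: 15.0
tool_pos: [0.3906, -0.0832, 0.3059]
tool_rot: [3.141, 0.004, 2.851]
contact_force: [-0.1, -0.0, -0.3]
opening: 0.0551
15.0 pos [ 0.3906 -0.0832  0.3059] rpy [180.    0.2 163.3] F [-0.08 -0.02 -0.33] op 0.0551  ROW: [ -0.41 -32.94  -2.42] [ 0.1  0.2 63.3]
```

View pics/s9.png

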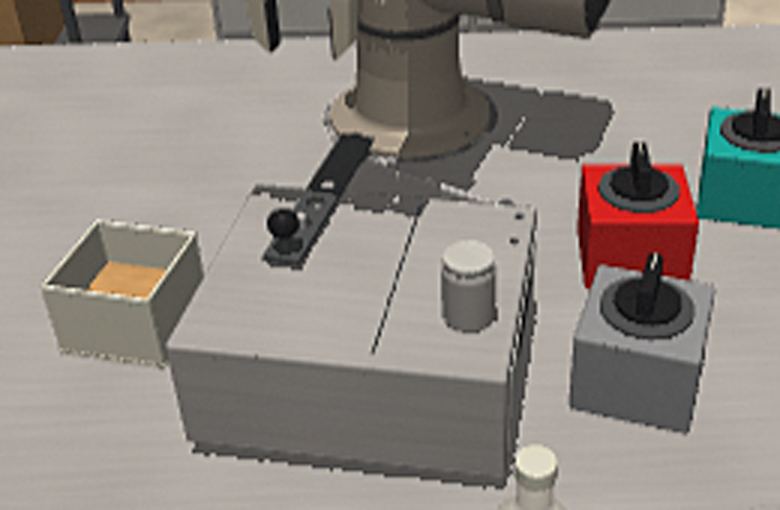

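View pics/w9.png

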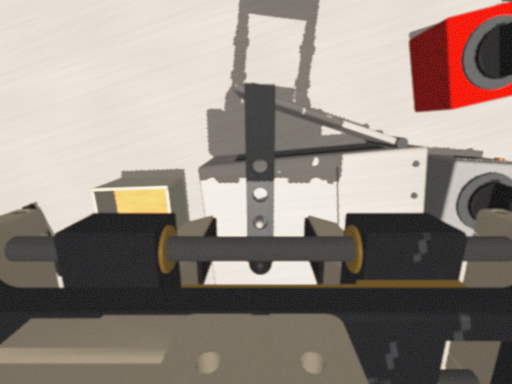

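Scene: the stay lies level, pin in the hole next to the ball (px 290,238), tub and shaker untouched. I'll move the arm aside for a clean top check.

```bash
python3 -m creep '[[[0,-3,-2,0,0,0,0.2],[0,-7,-2.4,0,0,0,0.2],[0,-11,-2.4,0,0,4,0.2],[0,-15,-2.4,0,0,8,0.2],[0,-19,-2.4,0,0,12,0.2],[0,-23,-2.4,0,0,16,0.2],[0,-26,-2.4,0,0,20,0.2],[0,-27,-2.4,0,0,20,0.2]]]'; python3 - <<'E'
from h import *
im=robot.read_camera("top")
c=im[100:250,160:420]; cv2.imwrite("pics/t10.png",cv2.resize(c,None,fx=3,fy=3,interpolation=cv2.INTER_CUBIC)[:,:,::-1])
c=im[125:190,180:240]; cv2.imwrite("pics/k10.png",cv2.resize(c,None,fx=9,fy=9,interpolation=cv2.INTER_CUBIC)[:,:,::-1])
to((.3,-.4,.33),100)
E
```

```text
time: 15.9
tool_pos: [0.3147, -0.3459, 0.3282]
tool_rot: [3.14, 0.002, 2.498]
contact_force: [0.9, 0.6, -0.4]
opening: 0.0553
15.95 pos [ 0.3147 -0.3457  0.3281] rpy [1.799e+02 1.000e-01 1.432e+02] F [-0.35 -1.62  0.1 ] op 0.0551  ROW: [-2.07 -5.23 -0.19] [ 0.1  0.1 43.2]
```

View pics/t10.png

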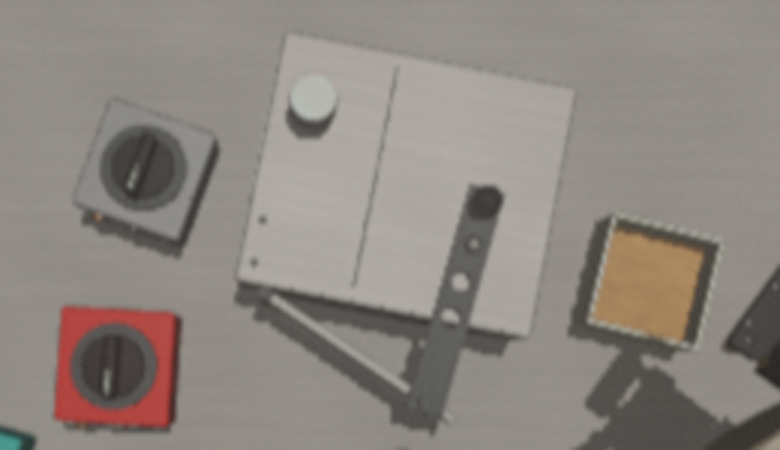

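View pics/k10.png

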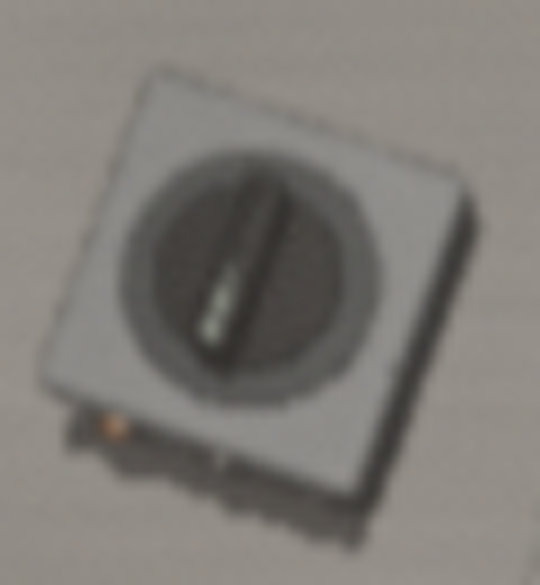

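```bash
python3 -c "
from cell import robot
print(robot.hand_in())"
```

```text
the job is handed in; nothing more can be done
None
```

I did the job in the order asked and handed it in at about 16 s.

- **Heat knob:** I turned the grey heat control's knob anticlockwise until it met its end stop, where the wrist moment rose to about 0.57 N·m. In the last top picture its bar lines up with the box to within a few degrees, so it is at off.
- **Stay and door:** I lifted the stay off the pin by its ball and drew the door open with it. I then lowered the far hole over the pin until the stay met its stop with about 1.3 N, and let go.
- **Last checks:** The final scene and top pictures show the pin in the hole next to the ball, the stay lying level and the door open. The tub and shaker are where they started, and the arm is clear of everything.
- **Disagreements:** The wrist and top cameras differed by 3–5 mm on where the knob and ball were, so I used values in between. The network that looks for the ball put it in the wrong place, so I read its position from the pictures myself. No final check failed.

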